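# Press the lids on a batch of sample tins

## Robot

A 6-joint arm with a two-finger parallel gripper is mounted at the origin on the work surface. World frame = base frame: x ahead of the robot, y to its left, z up, the work surface at z = 0. Lengths are in m, angles in rad, forces in N, time in s.
With the tool pointing down it reaches from about 0.3 to 0.75 m from the base axis. Payload 8.5 kg.
Tool frame: the origin (TCP) lies at the very end of the fingers, on their centre line; the grasp point (between the pads) lies 19 mm behind it; z points along the fingers, y is the line along which they close (so a half turn about z gives the same grasp; the last joint's range is limited). The gripper opens to 88 mm and grips with 3 to 60 N. Pads are 18 mm wide; open, the fingers measure 123 mm over their backs; the gripper's body (75 mm by 187 mm) begins 45 mm behind the grasp point.
Start: joints at [-0.215, 0.381, 1.297, -0, 1.464, -0.215], TCP at [0.55, 0, 0.239] pointing down, gripper open.
Joint ranges: [-3.11, 3.11], [-0.89, 2.33], [0.22, 2.48], [-1.42, 4.56], [0.17, 2.85], [-2.88, 2.88]. Speed limits (rad/s): [2.39, 2.39, 3.14, 3.14, 3.14, 3.14].

## Interface

Orientations are given as a rotation vector (axis times angle).
In Python, from station import bot gives the robot as it stands.
- The arm moves only by the shell command python3 -m handwheel 'ROWS' [FORCE]. ROWS is JSON, a list of rows, each a list of 7 numbers: the shift along the tool's x, y, z in mm, then the turn, a rotation vector about the tool's x, y, z in rad, then the gripper command: -1 is fully open, 1 is shut, values between are in proportion. In form: [[tx, ty, tz, ax, ay, az, jaw], ...]. A call has 1 to 8 rows; each row shifts and turns the commanded pose from where the row before left it, along the tool's axes as they then stand; what a row does not reach is not made up. A row lasts 1/10 s, in which the tool goes at most 50 mm and 8.59 degrees, less where a joint would pass 70% of its speed; a pose out of reach is approached as far as the arm can. A call with a gripper value outside its range is refused whole. The fingers move at their own pace and stop on an object; FORCE is the grip in N (left out, the last holds). Time passes only in rows, so rows that do not move let the fingers close. It gives the time, the measured TCP pose, the force, the opening and the grip force at its end, in the units of the state.
- bot.get_state(): the state, without advancing time (a new reading comes with each control period).
- bot.snapshot(name): name is "scene" or "side" or "wrist"; returns the picture (384x512x3 uint8, red, green, blue); there is no depth.
- bot.camera_params(name): a dict with "fx", "fy", "cx", "cy" (pixels), "eye" and "rotation" of the camera in the world; the wrist camera has in their place "T_tool_cam" (4x4, takes a point from camera to tool coordinates, whose origin is the TCP and whose axes are the flange's). Camera axes: x right, y down, z forward; pixel columns grow to the right and rows downward; lengths in m; the calibration is good to about 2 mm. A picture is of the moment at which its call begins: read the wrist's pose just before it. camera_params takes no time and is no camera call.
- bot.finish_job(): hands the job in; it is judged then, once.
The state is a dict: "clock": time; "qpos": joint angles; "qvel": joint speeds; "joint_torque": joint torques, N m; "position": TCP position; "ee_rot": TCP orientation; "wrist_force": force on the tool from outside, world axes, zero at the start; "ft_torque": the same for the moment, N m; "finger_gap": opening from 0.0 (shut) to 1.0 (fully open); "gripper_force": force on a finger pad.
Only numpy, scipy, OpenCV 4.12 (cv2) and the standard library are available. Lean on these libraries where they do the work, as an engineer would, in place of code of your own. Each camera call takes 0.05 s, during which the arm holds its last target. There are 200 camera calls.

## Task

Press the lids of all the blue-lidded tins: stand them upright in the pockets of the press's tray, push the tray home until it clicks and stays, and press the treadle down to its stop. Then press the release so that the tray pops out, stand every blue-lidded tin upright and wholly on the green pad, not stacked, and push the empty tray home until it clicks again. Leave everything else on the sill where it is.

Things in the scene. Friction and masses are not known exactly. Their poses are not given: they have to be found in the camera images.
- tin1_mid (a point): one of the tins to be worked on: a closed round silver aluminium sample tin, 58 mm diameter, 60 mm tall, with a blue lid (the top 16 mm), about 0.12 kg, starting upright on the cork pad at least 90 mm (centre to centre) from the next. The point is its centre, half-way up, z up. Two or three of the four tins are present in any run.
- tin2_mid (a point): one of the tins to be worked on: a closed round silver aluminium sample tin, 58 mm diameter, 60 mm tall, with a blue lid (the top 16 mm), about 0.12 kg, starting upright on the cork pad at least 90 mm (centre to centre) from the next. The point is its centre, half-way up, z up. Two or three of the four tins are present in any run.
- tin3_mid (a point): one of the tins to be worked on: a closed round silver aluminium sample tin, 58 mm diameter, 60 mm tall, with a blue lid (the top 16 mm), about 0.12 kg, starting upright on the cork pad at least 90 mm (centre to centre) from the next. The point is its centre, half-way up, z up. Two or three of the four tins are present in any run.
- tin4_mid (a point): one of the tins to be worked on: a closed round silver aluminium sample tin, 58 mm diameter, 60 mm tall, with a blue lid (the top 16 mm), about 0.12 kg, starting upright on the cork pad at least 90 mm (centre to centre) from the next. The point is its centre, half-way up, z up. Two or three of the four tins are present in any run.
- press: fixed tin-lid press: grey housing 170 mm deep, open bay 244 mm wide under a clear roof (top 110 mm above the work surface); on its right, as the robot sees it, a grey column of the same height, 68 mm wide, centred at its y = -156 mm. Origin on the work surface under the middle of the bay's front face; x points into the press (away from the robot), y left. Yaw varies a few degrees
- tray (a joint): how far the tray stands out, m, along the press's -x: 0 home and latched, 0.130 fully out (loading position, stop). A spring drives it out with 6 N at home, 3.5 N when out. To latch it, push its front to 3 to 5 mm past home (hard stop at -0.005), about 8 to 12 N, and let go: the catch clicks and holds it at 0. It starts out
- pocket1 (a point): centre of the floor of the tray's right pocket (moves with the tray); axes as the press's. The three pockets are open at the top, 72 by 72 mm, floor 35 mm above the work surface, walls 4 mm thick, tops 18 mm above the floor: hold a tin by its upper half so the fingers clear them. One upright tin per pocket, any pocket
- pocket2 (a point): the same for the middle pocket, 76 mm to the left of pocket1. With the tray fully out, the pocket centres lie 96 mm in front of the bay's front face; at home 34 mm behind it
- pocket3 (a point): the same for the left pocket, 76 mm to the left of pocket2
- tray_front (a point): centre of the outer face of the tray's red front panel (moves with the tray): 238 mm wide, from 10 to 53 mm above the work surface, facing the robot; 48 mm in front of the pocket centres. Push here with closed fingers, straight along the press's x
- release (a joint): travel of the blue sprung release button on top of the column, in m: 0 up, 0.010 fully down (about 5 N); it frees the tray by 0.007 and springs back up. It also dips by itself as the tray clicks home
- release_top (a point): centre of the top of the release button: round, 32 mm diameter, 15 mm proud of the column, pressed straight down. The tray then runs out by itself in about 1 s: keep its way clear
- treadle (a joint): angle of the sprung treadle that works the press, in rad: 0 up, 0.38 down at its stop; takes about 4 N at the pad to start and 9 N at the stop, and springs back up.
- treadle_pad (a point): centre of the upper face of the treadle's black rubber pad (moves with it), 55 mm long by 46 mm wide. The treadle is a steel plate 50 mm wide sticking out 120 mm from the column's front towards the robot, its free end up; hinge at the column's front, 35 mm up. Pad centre 95 mm from the hinge, 76 mm high at rest, 42 mm at the stop. Press straight down
- cork_pad: fixed cork pad 220 by 220 mm, 3 mm thick, where the tins start; origin at the centre of its underside. The two pads may change sides
- green_pad: fixed green plastic pad 220 by 220 mm, 3 mm thick, where the pressed tins must end; origin at the centre of its underside
- plain_tin: leave alone: a closed tin of the same size with a plain silver lid (58 mm diameter, 60 mm tall) standing left of the press; origin at the centre of its underside
- scraper: leave alone: blue plastic scraper lying behind the right pad, 170 mm long, 18 mm thick; origin at the centre of its underside
- tack_dish: leave alone: white ceramic dish of thumbtacks, 100 mm diameter, 30 mm tall; origin at the centre of its underside
- mallet: leave alone: wooden mallet lying behind the left pad, 230 mm long, 56 mm thick; origin at the centre of its underside
- tall_tin: leave alone: large plain silver tin, 80 mm diameter, 110 mm tall, behind the right pad; origin at the centre of its underside
Mind the look-alikes: they are no part of the job. What is shaped like the part that bears tin3_mid but orange is not meant.

How it is judged:
On the way, in this order (a step that is already met when the one before it is completed fails the run):
1. all blue-lidded tins stand upright in the tray, let go, with the tray out (x of tin1_mid in the frame of pocket2 between -0.016 and 0.016 m and y of tin1_mid in the frame of pocket2 between -0.095 and 0.095 m and z of tin1_mid in the frame of pocket2 between 0.022 and 0.04 m and angle between each of tin1_mid, tin2_mid, tin3_mid, tin4_mid's own z axis and vertical below 0.15 rad and x of tin2_mid in the frame of pocket2 between -0.016 and 0.016 m and y of tin2_mid in the frame of pocket2 between -0.095 and 0.095 m and z of tin2_mid in the frame of pocket2 between 0.022 and 0.04 m and x of tin3_mid in the frame of pocket2 between -0.016 and 0.016 m and y of tin3_mid in the frame of pocket2 between -0.095 and 0.095 m and z of tin3_mid in the frame of pocket2 between 0.022 and 0.04 m and x of tin4_mid in the frame of pocket2 between -0.016 and 0.016 m and y of tin4_mid in the frame of pocket2 between -0.095 and 0.095 m and z of tin4_mid in the frame of pocket2 between 0.022 and 0.04 m and contact force between each of tin1, tin2, tin3, tin4 and the fingers below 0.1 N and value of joint tray above 0.05 m), for 0.2 s.
2. the tray is home and latched, not held, with all those tins standing in it (x of tin1_mid in the frame of pocket2 between -0.016 and 0.016 m and y of tin1_mid in the frame of pocket2 between -0.095 and 0.095 m and z of tin1_mid in the frame of pocket2 between 0.022 and 0.04 m and angle between each of tin1_mid, tin2_mid, tin3_mid, tin4_mid's own z axis and vertical below 0.15 rad and x of tin2_mid in the frame of pocket2 between -0.016 and 0.016 m and y of tin2_mid in the frame of pocket2 between -0.095 and 0.095 m and z of tin2_mid in the frame of pocket2 between 0.022 and 0.04 m and x of tin3_mid in the frame of pocket2 between -0.016 and 0.016 m and y of tin3_mid in the frame of pocket2 between -0.095 and 0.095 m and z of tin3_mid in the frame of pocket2 between 0.022 and 0.04 m and x of tin4_mid in the frame of pocket2 between -0.016 and 0.016 m and y of tin4_mid in the frame of pocket2 between -0.095 and 0.095 m and z of tin4_mid in the frame of pocket2 between 0.022 and 0.04 m and value of joint tray below 0.003 m and contact force between tray and the fingers below 0.1 N), for 0.4 s.
3. the treadle is pressed down to its stop with the loaded tray home (all of step 2 and value of joint treadle above 0.355 rad), for 0.1 s.
4. the tray has popped out again (value of joint tray above 0.115 m), for 0.2 s.
At the end, for the whole second after the job is handed in: every blue-lidded tin present stands upright (within 0.15 rad) on the green pad itself, its centre within 90 mm of the pad's centre along both pad axes, let go and at rest; the tray is home and latched (within 3 mm); treadle and release are up (x of tin1_mid in the frame of green_pad between -0.09 and 0.09 m and y of tin1_mid in the frame of green_pad between -0.09 and 0.09 m and z of tin1_mid in the frame of green_pad between 0.025 and 0.042 m and angle between each of tin1_mid, tin2_mid, tin3_mid, tin4_mid's own z axis and vertical below 0.15 rad and x of tin2_mid in the frame of green_pad between -0.09 and 0.09 m and y of tin2_mid in the frame of green_pad between -0.09 and 0.09 m and z of tin2_mid in the frame of green_pad between 0.025 and 0.042 m and x of tin3_mid in the frame of green_pad between -0.09 and 0.09 m and y of tin3_mid in the frame of green_pad between -0.09 and 0.09 m and z of tin3_mid in the frame of green_pad between 0.025 and 0.042 m and x of tin4_mid in the frame of green_pad between -0.09 and 0.09 m and y of tin4_mid in the frame of green_pad between -0.09 and 0.09 m and z of tin4_mid in the frame of green_pad between 0.025 and 0.042 m and linear speed of each of tin1, tin2, tin3, tin4 below 0.02 m/s and value of joint each of tray, release below 0.003 m and contact force between tray and the fingers below 0.1 N and value of joint treadle below 0.05 rad); the robot touches nothing.
It fails at once if a bystander (plain or tall tin, scraper, dish or mallet) is moved more than 40 mm (distance of any of plain_tin, tall_tin, scraper, tack_dish, mallet from where it was at the start of the episode above 0.04 m).
Of tin1, tin2, tin3, tin4 only 2 to 3 are there at a start; the rules pass over those that are not, and their reading is None.
At some moment in a run one of tin1, tin2, tin3, tin4 may be knocked a few centimetres aside while the robot is not near it.
Once in a run the grip may slacken for a moment while it holds something.
It also fails if it takes over 210 s, if anything falls off the work surface, if the arm or the gripper's body presses on something with over 40 N, if the wrist force passes 120 N, or if a joint passes its speed limit or range.

## Working session

There is one attempt and no reset: what is moved stays moved. The work goes in short steps, Python scripts to look and compute and a shell command to move; the robot and the scene stay as the last step left them, time stands still between calls to the robot, and variables do not carry over. Pictures are saved under pics/ and viewed, at most 14 in all, crops included, and the job is handed in when it is done.

```bash
mkdir -p pics; ls
python3 - <<'E'
from station import bot
import cv2,numpy as np
s=bot.get_state();print(s)
for n in("scene","side","wrist"):
    im=bot.snapshot(n);cv2.imwrite(f"pics/{n}0.png",im[:,:,::-1]);print(n,bot.camera_params(n))
E
```

```text
pics
{'clock': 0.0, 'qpos': array([-2.15285108e-01,  3.81166456e-01,  1.29825825e+00, -3.71312923e-06,
        1.46359669e+00, -2.15325886e-01]), 'qvel': array([-2.04257795e-03, -6.31466449e-04, -1.88450042e-04, -3.15682744e-04,
       -1.39274895e-05,  5.61353992e-05]), 'joint_torque': array([-6.18006070e-04, -4.37936819e+01, -2.24552107e+01,  7.13253510e-02,
        3.52583989e-02, -8.49877097e-05]), 'position': array([5.49715559e-01, 6.71101025e-05, 2.38154482e-01]), 'ee_rot': array([-2.22054649e+00, -2.22063793e+00,  1.21567119e-03]), 'wrist_force': array([-0.41971593, -0.5523762 , -0.5520055 ]), 'ft_torque': array([ 0.01432322,  0.09633396, -0.02122804]), 'gripper_force': 0.0, 'finger_gap': 1.000745887656968}
scene {'fx': 352.4765890382906, 'fy': 352.4765890382906, 'cx': 252.18563099900575, 'cy': 191.46829401550752, 'eye': array([1.28841457, 0.0370486 , 0.8413287 ]), 'rotation': array([-1.79185613, -1.71345117,  0.71701024])}
side {'fx': 351.03731737455365, 'fy': 351.03731737455365, 'cx': 250.4265664031221, 'cy': 193.5947665396811, 'eye': array([0.32296447, 0.92104783, 0.8924105 ]), 'rotation': array([-0.26891374,  2.78412661, -1.22383953])}
wrist {'fx': 278.16015866095853, 'fy': 278.16015866095853, 'cx': 253.23447147212298, 'cy': 183.65891640049688, 'T_tool_cam': array([[-7.69877735e-04, -9.53206699e-01, -3.02318369e-01,
         7.75003308e-02],
       [ 9.99999574e-01, -8.87774194e-04,  2.52564547e-04,
        -1.25291789e-03],
       [-5.09136664e-04, -3.02318046e-01,  9.53206976e-01,
        -1.45827834e-01],
       [ 0.00000000e+00,  0.00000000e+00,  0.00000000e+00,
         1.00000000e+00]])}
```

View pics/scene0.png

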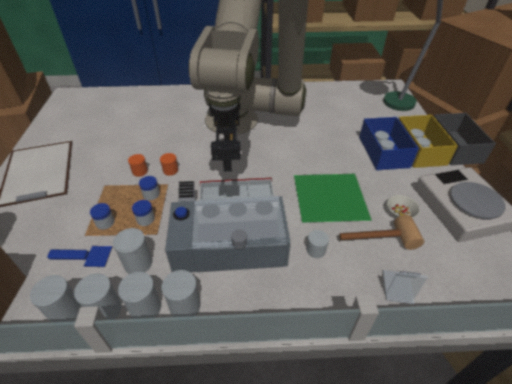

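View pics/side0.png

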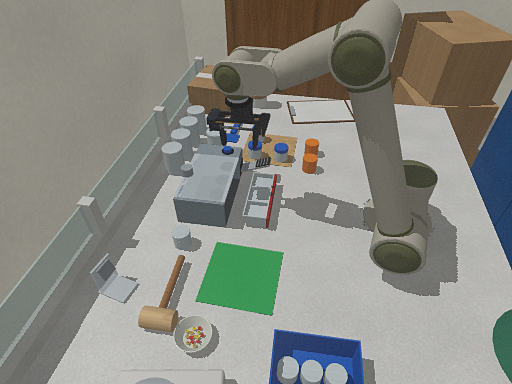

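Scene: the camera faces the robot. The tins with blue lids are at (149,185), (102,213) and (144,209) on the cork. What could be mistaken for them: orange cans (138,165) and (169,163), the blue release button (181,212), the blue scraper (80,255), the plain tin (317,243), and the white tins in the blue box. The side view shows the red tray front at (270,200) and the green pad at (242,277).

```bash
cat > h.py <<'E'
from station import bot
import cv2,numpy as np
from scipy.spatial.transform import Rotation as R
def snap(n,save=None):
    s=bot.get_state();im=bot.snapshot(n)
    if save: cv2.imwrite(f"pics/{save}.png",im[:,:,::-1])
    c=bot.camera_params(n);K=(c['fx'],c['fy'],c['cx'],c['cy'])
    if n=="wrist":
        T=np.eye(4);T[:3,:3]=R.from_rotvec(s['ee_rot']).as_matrix();T[:3,3]=s['position']
        T=T@c['T_tool_cam'];return im,K,T[:3,:3],T[:3,3]
    return im,K,R.from_rotvec(c['rotation']).as_matrix(),np.array(c['eye'])
def ray(v,uv,z):
    _,K,M,e=v;uv=np.atleast_2d(uv)
    d=np.c_[(uv[:,0]-K[2])/K[0],(uv[:,1]-K[3])/K[1],np.ones(len(uv))]@M.T
    return (e+d*((z-e[2])/d[:,2])[:,None])[:,:2]
def proj(v,p):
    _,K,M,e=v;q=(np.atleast_2d(p)-e)@M;return np.c_[K[0]*q[:,0]/q[:,2]+K[2],K[1]*q[:,1]/q[:,2]+K[3]]
def blobs(v,lo,hi,amin=30):
    h=cv2.cvtColor(v[0],cv2.COLOR_RGB2HSV);m=cv2.inRange(h,np.array(lo),np.array(hi))
    n,l,st,c=cv2.connectedComponentsWithStats(m)
    return [(c[i],st[i],l==i) for i in range(1,n) if st[i,4]>=amin]
BLUE=((108,120,50),(128,255,255));GREEN=((50,120,40),(80,255,255));RED=((0,150,60),(6,255,255));RED2=((172,120,60),(180,255,255))
E
python3 - <<'E'
from h import *
np.set_printoptions(precision=4,suppress=True)
for n in("scene","side"):
    v=snap(n);print(n)
    for nm,c,z in(("blue",BLUE,.063),("green",GREEN,.003),("red",RED,.053),("red2",RED2,.053)):
        for b in blobs(v,*c,15):
            ys,xs=np.where(b[2]);P=ray(v,np.c_[xs,ys],z)
            if b[1][4]>8000 or not(0.1<P[:,0].mean()<.85 and abs(P[:,1].mean())<.5):continue
            print(nm,b[0],b[1],'mean',P.mean(0),'rect',cv2.minAreaRect(P.astype(np.float32)*1000))
    x,y=(130,120) if n=="scene" else (140,100)
    cv2.imwrite(f"pics/crop_{n}.png",cv2.resize(v[0][y:y+160,x-50 if n=="scene" else x:x+170,::-1],None,fx=3.5,fy=3.5,interpolation=cv2.INTER_CUBIC))
E
```

```text
scene
blue [147.642  182.8409] [140 177  16  13 176] mean [ 0.4493 -0.2658] rect ((449.7110595703125, -266.3558044433594), (60.61709213256836, 47.67520523071289), 8.593883514404297)
blue [141.5318 207.8045] [133 201  18  15 220] mean [ 0.5584 -0.2659] rect ((558.5403442382812, -266.141357421875), (60.816429138183594, 50.22627639770508), 9.149199485778809)
blue [ 99.677  211.0708] [ 91 204  19  15 226] mean [ 0.566  -0.3881] rect ((565.7070922851562, -387.9200744628906), (61.85466003417969, 51.00654602050781), 36.87041091918945)
blue [180.6667 212.    ] [175 207  12  11 108] mean [ 0.5809 -0.1469] rect ((580.9005126953125, -147.40232849121094), (41.7789192199707, 32.42036819458008), 5.108486652374268)
blue [ 83.5676 255.1785] [ 48 247  63  19 717] mean [ 0.7236 -0.3894] rect ((725.0916137695312, -404.5783386230469), (159.494873046875, 57.23344802856445), 87.37995910644531)
green [330.2925 198.0091] [ 295  175   75   46 2868] mean [0.4847 0.3282] rect ((478.0064697265625, 328.261962890625), (210.90426635742188, 210.0162811279297), 89.49372863769531)
side
blue [236.6667 124.9048] [233 1
[... 681 characters left out ...]
 [227.125  148.9375] [223 146   9   7  48] mean [ 0.6543 -0.2118] rect ((654.5402221679688, -211.4365997314453), (32.95876693725586, 41.9515380859375), 10.483658790588379)
green [241.4509 278.2352] [ 196  242   87   74 4540] mean [0.4758 0.3377] rect ((477.1744079589844, 329.4921569824219), (218.80723571777344, 218.00357055664062), 89.36055755615234)
red [274.1364 180.4091] [273 174   3  13  22] mean [ 0.4389 -0.0632] rect ((438.6366271972656, -65.85945129394531), (6.531082630157471, 69.24246215820312), 1.2053345441818237)
red [269.2535 206.831 ] [266 188   8  40  71] mean [0.4349 0.0755] rect ((434.691162109375, 74.86154174804688), (7.682681083679199, 190.61424255371094), 2.043726921081543)
```

View pics/crop_scene.png

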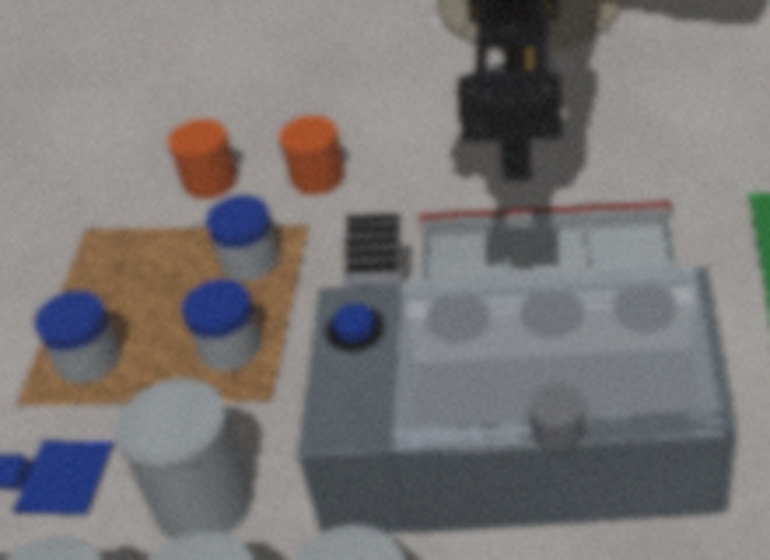

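View pics/wrist0.png

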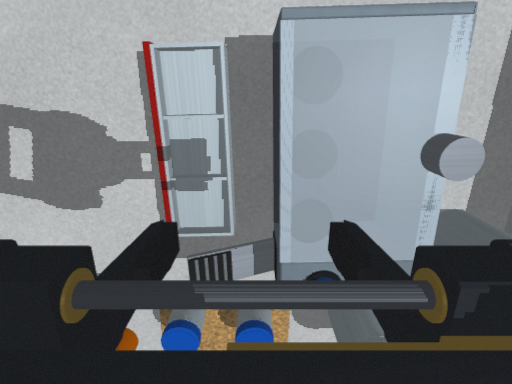

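Wrist view: red front panel edge runs (147,43) to (168,220), treadle pad is at (208,265), and the tin lids are at the bottom, (182,335) and (255,335). The scene crop confirms three blue-lidded silver tins on the cork. I'll compute the press pose and move so the cork is in view.

```bash
python3 - <<'E'
from h import *
np.set_printoptions(precision=4,suppress=True)
v=snap("wrist");a,b=ray(v,[(147,43),(168,220)],.053);d=a-b
yaw=np.arctan2(-d[0],d[1]);print('ends',a,b,np.linalg.norm(d))
# line fit to red pixels
m=np.zeros(v[0].shape[:2],bool)
for c in(RED,RED2):
    for q in blobs(v,*c,5): m|=q[2]
ys,xs=np.where(m);P=ray(v,np.c_[xs,ys],.053);P=P[P[:,0]<.5]
print(cv2.minAreaRect((P*1000).astype(np.float32)))
w=np.polyfit(P[:,1],P[:,0],1);yaw2=np.arctan(-w[0]);print('yaw',yaw,yaw2,w)
print('lids',ray(v,[(182,335),(255,335)],.063))
s=snap("scene");print('btn',ray(s,(180.7,211),.125),'orange',ray(s,[(138,168),(169,166)],.03),'treadle',ray(s,(187,190),.076))
print('plain',ray(s,(317,238),.06),'tall',ray(s,(129,239),.11))
E
python3 -m handwheel '[[-40,0,0,0,0,0,-1],[-40,0,0,0,0,0,-1],[-40,-20,0,0,0,0,-1],[-40,-20,0,0,0,0,-1],[-40,-10,0,0,0,0,-1],[0,0,0,0,0,0,-1],[0,0,0,0,0,0,-1],[0,0,0,0,0,0,-1]]' 10
python3 - <<'E'
from h import *
v=snap("wrist","w1")
for q in blobs(v,*BLUE,150): print(q[0],q[1],ray(v,q[0],.063))
E
```

```text
ends [0.4343 0.1315] [ 0.4374 -0.0771] 0.20861572803408338
((434.75970458984375, 26.976341247558594), (7.412846088409424, 211.11642456054688), 1.0378108024597168)
yaw 0.01506620511474462 0.025063334396797386 [-0.0251  0.4355]
lids [[ 0.4441 -0.2567]
 [ 0.551  -0.2568]]
btn [[ 0.6337 -0.1325]] orange [[ 0.3359 -0.3252]
 [ 0.3302 -0.2177]] treadle [[ 0.5018 -0.1334]]
plain [[0.6931 0.2405]] tall [[ 0.7121 -0.2604]]
clock: 1.15
position: [0.5002, -0.199, 0.2387]
ee_rot: [-2.22, -2.222, -0.0]
wrist_force: [-0.5, 1.0, 0.4]
finger_gap: 0.999
gripper_force: 0.0
[393.87261698 111.75303293] [ 374   95   41   35 1154] [[ 0.65677306 -0.13887906]]
[206.72183763 216.44493392] [ 184  194   46   45 1589] [[ 0.44051759 -0.26680002]]
[292.30559085 216.89135959] [ 271  195   45   45 1574] [[ 0.54836568 -0.26741034]]
[294.16763006 311.49710983] [279 309  32   7 173] [[ 0.55725786 -0.41383731]]
[358.51143791 324.54575163] [347 309  25  33 612] [[ 0.65127534 -0.43700493]]
```

View pics/w1.png

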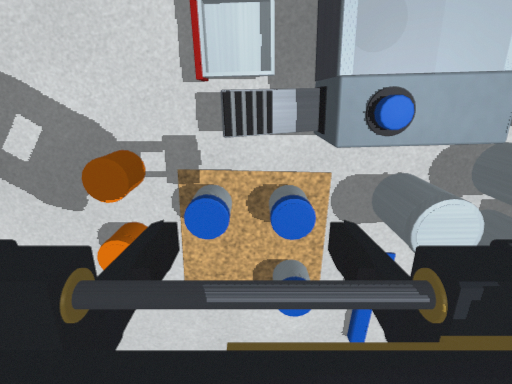

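```bash
python3 - <<'E'
from h import *
np.set_printoptions(precision=4,suppress=True)
v=snap("wrist")
print('redend',ray(v,[(197,80),(205,79)],.053),'farcorner',ray(v,[(273,73)],.053),'btn',ray(v,(394,111),.125),'treadle',ray(v,(246,112),.076),'cork corners',ray(v,[(179,170),(331,172)],.003))
E
python3 -m handwheel '[[-35,-30,20,0,0,0,-1],[-33,-30,30,0,0,0,-1],[0,0,30,0,0,0,-1],[0,0,30,0,0,0,-1],[0,0,0,0,0,0,-1],[0,0,0,0,0,0,-1]]'
python3 - <<'E'
from h import *
v=snap("wrist","w2")
for q in blobs(v,*BLUE,150): print(q[0],q[1],ray(v,q[0],.063))
E
```

```text
redend [[ 0.4362 -0.1049]
 [ 0.4452 -0.1038]] farcorner [[ 0.5211 -0.0975]] btn [[ 0.6264 -0.1346]] treadle [[ 0.4914 -0.1383]] cork corners [[ 0.3941 -0.2221]
 [ 0.6097 -0.2249]]
clock: 1.85
position: [0.4428, -0.2651, 0.1317]
ee_rot: [2.22, 2.223, 0.0]
wrist_force: [0.7, 0.4, 0.6]
finger_gap: 0.995
gripper_force: 0.0
[250.56895604 197.30247253] [ 217  163   68   69 3640] [[ 0.43943916 -0.26738327]]
[380.5007732  197.74690722] [ 344  164   74   69 3880] [[ 0.54630314 -0.26774718]]
[362.18360376 324.98121264] [ 340  309   47   33 1171] [[ 0.54680309 -0.3986302 ]]
```

```bash
python3 -m handwheel '[[-2,-3,25,0,0,0,-1],[0,0,30,0,0,0,-1],[0,0,28,0,0,0,-1],[0,0,20,0,0,0,-1],[0,0,0,0,0,0,1],[0,0,0,0,0,0,1],[0,0,0,0,0,0,1],[0,0,0,0,0,0,1]]' 20
python3 -m handwheel '[[0,0,0,0,0,0,1],[0,0,0,0,0,0,1],[0,0,-30,0,0,0,1],[0,0,-40,0,0,0,1],[0,0,-40,0,0,0,1],[0,0,-30,0,0,0,1]]'
```

```text
clock: 2.7
position: [0.4398, -0.268, 0.0293]
ee_rot: [2.219, 2.22, 0.0]
wrist_force: [1.8, 0.0, 2.0]
finger_gap: 0.662
gripper_force: 0.8
clock: 3.3
position: [0.4393, -0.2676, 0.1708]
ee_rot: [2.22, 2.22, -0.0]
wrist_force: [0.9, -1.0, -1.0]
finger_gap: 0.652
gripper_force: 20.0
```

```bash
python3 -m handwheel '[[25,0,-15,0,0,0,1],[45,10,-15,0,0,0,1],[45,15,0,0,0,0,1],[45,15,0,0,0,0,1],[45,4,0,0,0,0,1],[45,0,0,0,0,0,1],[30,0,0,0,0,0,1],[0,0,0,0,0,0,1]]'
python3 -m handwheel '[[0,0,0,0,0,0,1],[0,0,0,0,0,0,1]]'
python3 - <<'E'
from h import *
v=snap("wrist","w3")
E
```

```text
clock: 4.1
position: [0.4826, 0.0156, 0.1984]
ee_rot: [-2.217, -2.226, -0.001]
wrist_force: [0.2, -1.1, -0.2]
finger_gap: 0.651
gripper_force: 20.0
clock: 4.3
position: [0.4833, 0.0117, 0.1981]
ee_rot: [2.222, 2.22, -0.0]
wrist_force: [0.0, -0.1, -0.6]
finger_gap: 0.655
gripper_force: 20.0
```

View pics/w3.png

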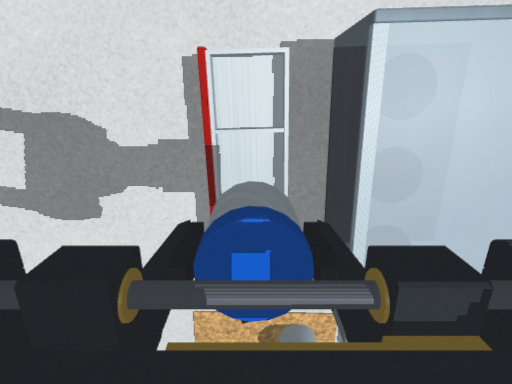

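View: left tray end wall (210–288, 50), divider at row 129, red front (200,47)–(212,210).

Run:
```python
from h import *
np.set_printoptions(precision=4,suppress=True)
v=snap("wrist")
print('endwall outer',ray(v,[(211,50),(287,49)],.053),'divider',ray(v,[(217,129),(287,129)],.053),'red outer',ray(v,[(199,47),(209.5,210)],.053))
print('right outer edge',ray(v,[(288,49),(288,190)],.053),'face of press top',ray(v,[(378,22),(362,250)],.11))
m=np.zeros(v[0].shape[:2],bool)
for c in(RED,RED2):
    for q in blobs(v,*c,5): m|=q[2]
ys,xs=np.where(m);P=ray(v,np.c_[xs,ys],.053);print(np.polyfit(P[:,1],P[:,0],1),P[:,1].max())
```

```text
endwall outer [[0.4422 0.1303]
 [0.5145 0.131 ]] divider [[0.4449 0.056 ]
 [0.5171 0.0559]] red outer [[ 0.431   0.1329]
 [ 0.4326 -0.0344]]
right outer edge [[ 0.5155  0.131 ]
 [ 0.5205 -0.0107]] face of press top [[ 0.5753  0.1409]
 [ 0.5858 -0.0519]]
[-0.0249  0.4353] 0.13291376822121412
```

```bash
python3 -m handwheel '[[25,-2,0,0,0,0,1],[35,-3,0,0,0,0,1],[20,0,20,0,0,0,1],[0,0,40,0,0,0,1],[0,0,40,0,0,0,1],[0,0,20,0,0,0,1],[0,0,12,0,0,0,1],[0,0,0,0,0,0,1]]'
python3 -m handwheel '[[0,0,0,0,0,0,1],[0,0,3,0,0,0,1],[0,0,0,0,0,0,1]]'
```

```text
clock: 5.2
position: [0.4777, 0.0917, 0.0646]
ee_rot: [-2.221, -2.218, 0.003]
wrist_force: [-0.1, 0.1, -0.1]
finger_gap: 0.653
gripper_force: 20.0
clock: 5.5
position: [0.4784, 0.0923, 0.0633]
ee_rot: [2.221, 2.221, 0.001]
wrist_force: [-0.8, -0.6, -1.0]
finger_gap: 0.653
gripper_force: 20.0
```

Tin about 2 mm above the floor; release, lift and return to the cork.

```bash
python3 -m handwheel '[[0,0,2,0,0,0,1],[0,0,0,0,0,0,0],[0,0,0,0,0,0,-1],[0,0,0,0,0,0,-1],[0,0,0,0,0,0,-1],[0,0,-30,0,0,0,-1],[0,0,-40,0,0,0,-1],[0,0,-40,0,0,0,-1]]'
python3 -m handwheel '[[-45,0,-25,0,0,0,-1],[-45,5,0,0,0,0,-1],[-45,10,0,0,0,0,-1],[-45,10,0,0,0,0,-1],[-45,10,0,0,0,0,-1],[-45,15,0,0,0,0,-1],[-10,10,0,0,0,0,-1],[0,0,0,0,0,0,-1]]'
python3 -m handwheel '[[0,0,0,0,0,0,-1],[0,0,0,0,0,0,-1]]'
python3 - <<'E'
from h import *
v=snap("wrist","w4")
for q in blobs(v,*BLUE,150): print(q[0],q[1],ray(v,q[0],.063),ray(v,q[0],.095))
E
```

```text
clock: 6.3
position: [0.4779, 0.0925, 0.1722]
ee_rot: [-2.221, -2.221, 0.001]
wrist_force: [0.0, 0.3, 1.1]
finger_gap: 1.0
gripper_force: 0.0
clock: 7.1
position: [0.5386, -0.1879, 0.1946]
ee_rot: [-2.224, -2.219, 0.0]
wrist_force: [-0.5, 0.5, -0.2]
finger_gap: 0.999
gripper_force: 0.0
clock: 7.3
position: [0.5378, -0.185, 0.1954]
ee_rot: [-2.22, -2.223, 0.0]
wrist_force: [-0.3, -0.0, 1.0]
finger_gap: 1.0
gripper_force: 0.0
[370.43007916 132.82255937] [ 347  113   47   42 1516] [[ 0.65284316 -0.14271343]] [[ 0.63946187 -0.13866281]]
[264.25995914 243.52196118] [ 240  219   50   50 1958] [[ 0.54907225 -0.2663852 ]] [[ 0.54762526 -0.24811156]]
[269.3055345  325.88931008] [ 248  309   44   33 1319] [[ 0.55684784 -0.38250501]] [[ 0.55450661 -0.35087688]]
[349.4144385  323.81818182] [328 309  46  33 748] [[ 0.6568385  -0.37923609]] [[ 0.64299773 -0.3479839 ]]
```

```bash
python3 -m handwheel '[[-30,5,0,0,0,0,-1],[-35,5,10,0,0,0,-1],[-17,0,30,0,0,0,-1],[0,0,35,0,0,0,-1],[0,0,35,0,0,0,-1],[0,0,35,0,0,0,-1],[0,0,21,0,0,0,-1],[0,0,0,0,0,0,-1]]'
python3 -m handwheel '[[0,0,0,0,0,0,1],[0,0,0,0,0,0,1],[0,0,0,0,0,0,1],[0,0,0,0,0,0,1],[0,0,0,0,0,0,1],[0,0,0,0,0,0,1],[0,0,-30,0,0,0,1],[0,0,-40,0,0,0,1]]'
python3 -m handwheel '[[0,0,-45,0,0,0,1],[15,0,-45,0,0,0,1],[45,-15,0,0,0,0,1],[45,-15,0,0,0,0,1],[45,-15,0,0,0,0,1],[45,-15,0,0,0,0,1],[45,-8,0,0,0,0,1],[43,0,0,0,0,0,1]]'
python3 -m handwheel '[[0,0,0,0,0,0,1],[0,0,0,0,0,0,1]]'
```

```text
clock: 8.15
position: [0.547, -0.2665, 0.0269]
ee_rot: [-2.217, -2.219, 0.001]
wrist_force: [-0.2, -0.3, 0.1]
finger_gap: 1.001
gripper_force: 0.0
clock: 8.95
position: [0.5472, -0.2676, 0.0983]
ee_rot: [-2.218, -2.218, 0.001]
wrist_force: [0.9, -0.5, -1.1]
finger_gap: 0.651
gripper_force: 20.0
clock: 9.75
position: [0.4787, 0.0165, 0.1894]
ee_rot: [-2.222, -2.221, 0.001]
wrist_force: [0.9, -0.5, -1.1]
finger_gap: 0.653
gripper_force: 20.0
clock: 9.95
position: [0.4801, 0.0153, 0.1893]
ee_rot: [2.219, 2.223, -0.0]
wrist_force: [0.2, 0.2, -0.7]
finger_gap: 0.653
gripper_force: 20.0
```

```bash
python3 - <<'E'
from h import *
v=snap("wrist","w5")
for q in blobs(v,*BLUE,150): print(q[0],q[1],ray(v,q[0],.095))
E
python3 -m handwheel '[[0,0,40,0,0,0,1],[0,0,40,0,0,0,1],[0,0,25,0,0,0,1],[0,0,15,0,0,0,1],[0,0,7,0,0,0,1],[0,0,0,0,0,0,1],[0,0,0,0,0,0,1]]'
```

```text
[251.24642207  97.78194119] [ 217   62   69   72 3843] [[0.47714693 0.09088421]]
[253.31726262 247.681666  ] [ 193  205  121   76 7467] [[ 0.47902587 -0.04904153]]
[253.34879406 312.96289425] [218 309  70  12 539] [[ 0.47915536 -0.12753779]]
clock: 10.7
position: [0.4807, 0.0139, 0.0626]
ee_rot: [2.222, 2.22, 0.001]
wrist_force: [0.3, 0.1, -1.3]
finger_gap: 0.656
gripper_force: 20.0
```

```bash
python3 -m handwheel '[[1,0,2,0,0,0,1],[0,0,0,0,0,0,0],[0,0,0,0,0,0,-1],[0,0,0,0,0,0,-1],[0,0,0,0,0,0,-1],[0,0,-30,0,0,0,-1],[0,0,-40,0,0,0,-1],[0,0,-40,0,0,0,-1]]'
python3 -m handwheel '[[-45,0,-25,0,0,0,-1],[-45,15,0,0,0,0,-1],[-45,15,0,0,0,0,-1],[-45,15,0,0,0,0,-1],[-45,15,0,0,0,0,-1],[-45,10,0,0,0,0,-1],[-15,5,0,0,0,0,-1],[0,0,0,0,0,0,-1]]'
python3 -m handwheel '[[0,0,0,0,0,0,-1],[0,0,0,0,0,0,-1]]'
python3 - <<'E'
from h import *
v=snap("wrist","w6")
for q in blobs(v,*BLUE,150): print(q[0],q[1],ray(v,q[0],.063))
E
```

```text
clock: 11.5
position: [0.4798, 0.0159, 0.1714]
ee_rot: [-2.221, -2.221, 0.001]
wrist_force: [0.0, -0.2, -1.4]
finger_gap: 1.001
gripper_force: 0.0
clock: 12.3
position: [0.5552, -0.2699, 0.1935]
ee_rot: [-2.224, -2.218, 0.0]
wrist_force: [0.5, 0.0, 0.0]
finger_gap: 0.999
gripper_force: 0.0
clock: 12.5
position: [0.5551, -0.2665, 0.1947]
ee_rot: [-2.22, -2.223, -0.0]
wrist_force: [-0.1, -0.2, -0.0]
finger_gap: 0.998
gripper_force: 0.0
[360.47446458  19.08786381] [ 336    0   51   43 1821] [[ 0.64834635 -0.12473833]]
[326.2116041  247.05119454] [320 223  15  41 293] [[ 0.63626221 -0.3519663 ]]
[369.62146893 231.38983051] [358 226  20  17 177] [[ 0.6827618  -0.33234859]]
[256.24388186 267.52236287] [ 233  251   48   30 1185] [[ 0.55741933 -0.37877603]]
[335.69871795 319.86965812] [325 309  23  24 468] [[ 0.65615627 -0.45397197]]
```

```bash
python3 -m handwheel '[[-45,1,0,0,0,0,-1],[-45,0,0,0,0,0,-1],[-20,0,20,0,0,0,-1],[0,0,30,0,0,0,-1],[0,0,0,0,0,0,-1],[0,0,0,0,0,0,-1]]'
python3 - <<'E'
from h import *
v=snap("wrist","w7")
for q in blobs(v,*BLUE,150): print(q[0],q[1],ray(v,q[0],.063))
E
```

```text
clock: 13.15
position: [0.5565, -0.377, 0.1453]
ee_rot: [-2.22, -2.222, -0.0]
wrist_force: [0.5, -0.8, 0.4]
finger_gap: 1.0
gripper_force: 0.0
[371.5162037  183.81805556] [ 336  148   76   95 4320] [[ 0.65712821 -0.37193785]]
[255.73717343 204.22757318] [ 224  173   64   63 3177] [[ 0.55752543 -0.39082474]]
```

```bash
python3 -m handwheel '[[-14,1,30,0,0,0,-1],[0,0,35,0,0,0,-1],[0,0,30,0,0,0,-1],[0,0,21,0,0,0,-1],[0,0,0,0,0,0,-1],[0,0,0,0,0,0,1],[0,0,0,0,0,0,1],[0,0,0,0,0,0,1]]'
python3 -m handwheel '[[0,0,0,0,0,0,1],[0,0,0,0,0,0,1],[0,0,0,0,0,0,1],[0,0,-30,0,0,0,1],[0,0,-40,0,0,0,1],[0,0,-45,0,0,0,1],[0,0,-45,0,0,0,1],[30,0,0,0,0,0,1]]'
python3 -m handwheel '[[45,-15,0,0,0,0,1],[45,-15,0,0,0,0,1],[45,-15,0,0,0,0,1],[45,-15,0,0,0,0,1],[45,-10,0,0,0,0,1],[45,-5,0,0,0,0,1],[31,0,0,0,0,0,1],[0,0,0,0,0,0,1]]'
python3 -m handwheel '[[0,0,0,0,0,0,1],[0,0,0,0,0,0,1]]'
python3 - <<'E'
from h import *
v=snap("wrist","w8")
for q in blobs(v,*BLUE,150): print(q[0],q[1],ray(v,q[0],.095))
E
```

```text
clock: 14.0
position: [0.5579, -0.3923, 0.0304]
ee_rot: [2.219, 2.22, 0.0]
wrist_force: [-0.6, 0.2, 0.2]
finger_gap: 0.751
gripper_force: 0.0
clock: 14.8
position: [0.5582, -0.3656, 0.1949]
ee_rot: [2.216, 2.209, -0.001]
wrist_force: [0.3, 0.4, -1.7]
finger_gap: 0.652
gripper_force: 20.0
clock: 15.6
position: [0.4814, -0.0577, 0.1886]
ee_rot: [-2.216, -2.225, -0.0]
wrist_force: [0.1, -0.3, -1.4]
finger_gap: 0.652
gripper_force: 20.0
clock: 15.8
position: [0.4823, -0.0618, 0.1884]
ee_rot: [-2.222, -2.221, 0.0]
wrist_force: [0.6, 0.5, -1.4]
finger_gap: 0.652
gripper_force: 20.0
[247.57041252  15.314367  ] [ 210    0   75   38 2109] [[0.4770372  0.07352155]]
[251.47239422  97.97007224] [ 217   63   70   71 3876] [[0.47978249 0.01373209]]
[253.26650819 247.3828579 ] [ 193  204  121   77 7572] [[ 0.48104516 -0.12520202]]
[252.86328125 312.76757812] [219 309  69  11 512] [[ 0.4804992  -0.20347474]]
```

```bash
python3 -m handwheel '[[0,0,40,0,0,0,1],[0,0,40,0,0,0,1],[0,0,25,0,0,0,1],[0,0,13,0,0,0,1],[0,0,6,0,0,0,1],[0,0,0,0,0,0,1],[0,0,0,0,0,0,1]]'
python3 -m handwheel '[[1,0,2,0,0,0,1],[0,0,0,0,0,0,0],[0,0,0,0,0,0,-1],[0,0,0,0,0,0,-1],[0,0,0,0,0,0,-1],[0,0,-30,0,0,0,-1],[0,0,-40,0,0,0,-1],[0,0,-40,0,0,0,-1]]'
python3 -m handwheel '[[0,-30,-30,0,0,0,-1],[0,-40,0,0,0,0,-1],[0,-40,0,0,0,0,1],[30,-30,0,0,0,0,1],[0,0,0,0,0,0,1],[0,0,0,0,0,0,1]]'
python3 - <<'E'
from h import *
v=snap("wrist","w9")
for q in blobs(v,*BLUE,150): print(q[0],q[1],ray(v,q[0],.095))
v=snap("scene")
cv2.imwrite("pics/s9.png",cv2.resize(v[0][130:290,80:330,::-1],None,fx=3,fy=3,interpolation=cv2.INTER_CUBIC))
E
```

```text
clock: 16.55
position: [0.4827, -0.0615, 0.0651]
ee_rot: [2.221, 2.22, 0.001]
wrist_force: [0.3, 0.2, -1.0]
finger_gap: 0.656
gripper_force: 20.0
clock: 17.35
position: [0.4819, -0.0598, 0.1738]
ee_rot: [-2.221, -2.221, 0.001]
wrist_force: [0.2, 1.2, -0.6]
finger_gap: 1.002
gripper_force: 0.0
clock: 17.95
position: [0.3424, -0.0299, 0.203]
ee_rot: [2.22, 2.221, 0.001]
wrist_force: [0.0, -0.1, -0.1]
finger_gap: 0.659
gripper_force: 0.0
[413.375       41.77716431] [ 375    3   77   77 4528] [[0.47348899 0.0896431 ]]
[401.86737089 133.79606808] [ 368  103   69   63 3408] [[0.4761928  0.01431377]]
[391.10203341 207.75526507] [ 360  180   63   57 2754] [[ 0.47729419 -0.05804804]]
```

View pics/s9.png

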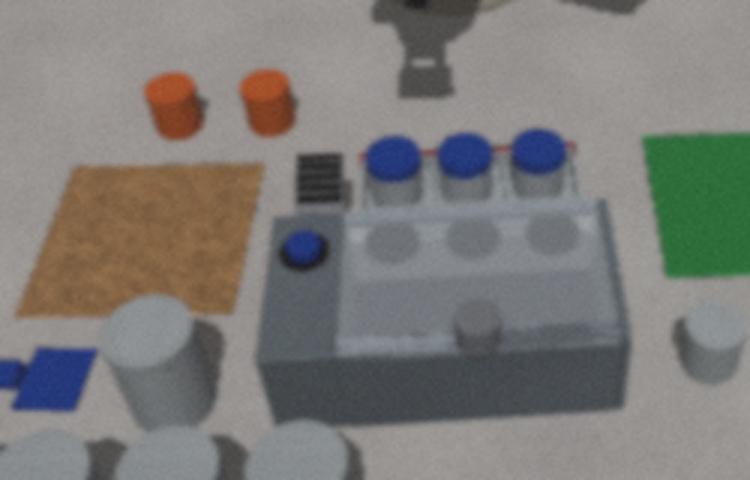

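All three tins stand in the tray. I'll turn the tool 90° and tilt it forward so the gripper body stays clear of the tins and roof while pushing.

```bash
python3 -m handwheel '[[20,20,0,0,0,0,1],[22,20,0,0,0,0,1],[0,10,0,0,0,0.14,1],[0,0,0,0,0,0.14,1],[0,0,0,0,0,0.14,1],[0,0,0,0,0,0.14,1],[0,0,0,0,0,0.14,1],[0,0,0,0,0,0.14,1]]'
python3 -m handwheel '[[0,0,0,0,0,0.14,1],[0,0,0,0,0,0.14,1],[0,0,0,0,0,0.14,1],[0,0,0,0,0,0.14,1],[0,0,0,0,0,0.14,1],[0,0,0,0,0,0,1],[0,0,0,0,0,0,1]]'
python3 -m handwheel '[[0,0,0,0,0.12,0,1],[0,0,0,0,0.12,0,1],[0,0,0,0,0.12,0,1],[0,0,0,0,0.12,0,1],[0,0,0,0,0.12,0,1],[0,0,0,0,0,0,1],[0,0,0,0,0,0,1]]'
python3 - <<'E'
from h import *
s=bot.get_state();print(s['qpos'],R.from_rotvec(s['ee_rot']).as_matrix().round(3))
E
```

```text
clock: 18.85
position: [0.3933, 0.0116, 0.2022]
ee_rot: [-2.937, -1.114, 0.001]
wrist_force: [0.5, -0.1, -0.4]
finger_gap: 0.002
gripper_force: 0.0
clock: 19.55
position: [0.3928, 0.0118, 0.2023]
ee_rot: [-3.141, -0.054, 0.001]
wrist_force: [-0.2, -0.5, -0.2]
finger_gap: 0.003
gripper_force: 0.0
clock: 20.25
position: [0.3926, 0.0115, 0.2027]
ee_rot: [-2.994, -0.047, -0.922]
wrist_force: [0.2, -0.0, 0.1]
finger_gap: 0.004
gripper_force: 0.0
[-0.45591559 -0.07021218  2.13264778  0.48892893  0.59367566  0.74257223] [[ 0.826  0.031  0.562]
 [ 0.026 -1.     0.017]
 [ 0.563  0.001 -0.827]]
```

```bash
python3 -m handwheel '[[-19,0,28,0,0,0,1],[-19,0,28,0,0,0,1],[-19,0,28,0,0,0,1],[-19,0,28,0,0,0,1],[-19,0,28,0,0,0,1],[0,0,0,0,0,0,1],[0,0,0,0,0,0,1]]'
python3 - <<'E'
from h import *
s=bot.get_state();print(s['qpos'],s['wrist_force'])
E
```

```text
clock: 20.95
position: [0.401, 0.0207, 0.103]
ee_rot: [-2.947, -0.069, -0.951]
wrist_force: [0.5, -0.2, 0.5]
finger_gap: 0.004
gripper_force: 0.0
[-0.45167813  0.21898898  2.33165083  1.45261698  0.31148217 -0.28632702] [ 0.481937   -0.2241124   0.46938303]
```

```bash
python3 -m handwheel '[[0,0,0,0,-0.1,0,1],[0,0,0,0,-0.1,0,1],[0,0,0,0,-0.1,0,1],[0,0,0,0,0,0,1],[0,0,0,0,0,0,1]]'
python3 - <<'E'
from h import *
s=bot.get_state();print(s['qpos'],R.from_rotvec(s['ee_rot']).as_matrix().round(3))
E
```

```text
clock: 21.45
position: [0.4025, 0.0291, 0.1034]
ee_rot: [-2.968, -0.094, -0.775]
wrist_force: [0.3, -0.1, 0.7]
finger_gap: 0.007
gripper_force: 0.0
[-0.40430989  0.20446344  2.23970235  0.83934159  0.37147362  0.36113099] [[ 0.871  0.077  0.486]
 [ 0.041 -0.995  0.086]
 [ 0.49  -0.055 -0.87 ]]
```

```bash
python3 -m handwheel '[[0,0,0,0,-0.1,0,1],[0,0,0,0,-0.1,0,1],[0,0,0,0,0,0,1],[0,0,0,0,0,0,1],[0,0,0,0,0,0,1]]'
python3 - <<'E'
from h import *
s=bot.get_state();print(s['qpos'],R.from_rotvec(s['ee_rot']).as_matrix().round(3))
E
```

```text
clock: 21.95
position: [0.4023, 0.0322, 0.1025]
ee_rot: [-3.007, -0.108, -0.553]
wrist_force: [0.3, -0.3, -0.2]
finger_gap: 0.006
gripper_force: 0.0
[-0.35439028  0.21403005  2.13475957  0.43177324  0.52396937  0.79777918] [[ 0.932  0.084  0.352]
 [ 0.055 -0.994  0.093]
 [ 0.358 -0.067 -0.931]]
```

```bash
cat >> h.py <<'E'
def need(p,head,tilt):
    "rotation (tool axes) to heading/tilt, then shift mm in the NEW tool axes"
    s=bot.get_state();M=R.from_rotvec(s['ee_rot'])
    T=R.from_euler('z',head)*R.from_matrix([[1,0,0],[0,-1,0],[0,0,-1]])*R.from_euler('y',tilt)
    print('turn',(M.inv()*T).as_rotvec().round(3),'shift new axes',(T.inv().apply(np.array(p)-s['position'])*1000).round(1),'old axes',(M.inv().apply(np.array(p)-s['position'])*1000).round(1))
E
python3 -c "
from h import *
need((.405,.0131,.034),.03,.3)"
```

```text
turn [-0.082 -0.065  0.029] shift new axes [-18.2  19.2  66. ] old axes [-23.1  23.9  62.9]
```

```bash
python3 -m handwheel '[[0,0,0,-0.082,-0.065,0.029,1],[-5,5,15,0,0,0,1],[-5,5,17,0,0,0,1],[-5,5,17,0,0,0,1],[-3,4,17,0,0,0,1],[0,0,0,0,0,0,1],[0,0,0,0,0,0,1]]'
python3 -c "
from h import *
print(bot.get_state()['qpos']);need((.425,.0137,.034),.03,.3)"
```

```text
clock: 22.65
position: [0.4061, 0.0156, 0.0333]
ee_rot: [-3.068, -0.07, -0.489]
wrist_force: [-0.4, -0.5, 1.0]
finger_gap: 0.006
gripper_force: 0.0
[-0.34916707  0.40466271  2.18705878  0.50643685  0.30221545  0.709903  ]
turn [-0.032 -0.016  0.011] shift new axes [18.2  2.5  4.9] old axes [18.1  2.8  5.2]
```

```bash
python3 -m handwheel '[[9.5,2,2.8,-0.03,-0.01,0.01,1],[9.5,0.5,2.9,0,0,0,1],[9.5,0,2.9,0,0,0,1],[9.5,0,2.9,0,0,0,1],[0,0,0,0,0,0,1]]'
python3 -c "
from h import *
print(bot.get_state()['qpos']);need((.475,.0152,.034),.03,.4)"
```

```text
clock: 23.15
position: [0.4464, 0.0147, 0.0346]
ee_rot: [-3.099, -0.05, -0.48]
wrist_force: [-4.3, -1.9, 0.8]
finger_gap: 0.001
gripper_force: 1.7
[-0.28958299  0.43703789  2.07156104  0.28169891  0.35322886  0.99825246]
turn [-0.001  0.092  0.002] shift new axes [26.1  0.4 11.7] old axes [27.1  0.4  9.3]
```

```bash
python3 -m handwheel '[[9.5,0,3,0,0.03,0,1],[9.4,0,3.3,0,0.03,0,1],[9.3,0,3.6,0,0.03,0,1],[9.2,0,3.9,0,0.03,0,1],[9.1,0,4.2,0,0.03,0,1],[9,0,4.4,0,0.03,0,1],[8.8,0,4.7,0,0.03,0,1],[8.7,0,5,0,0.03,0,1]]'
python3 -c "
from h import *
print(bot.get_state()['qpos']);need((.560,.0178,.034),.03,.55)"
```

```text
clock: 23.95
position: [0.5241, 0.0169, 0.0339]
ee_rot: [-3.013, -0.049, -0.838]
wrist_force: [-7.7, 2.5, -6.9]
finger_gap: 0.005
gripper_force: 4.1
[-0.27243908  0.51913078  2.02890801  1.14859578  0.1755538   0.16580937]
turn [-0.006  0.007  0.001] shift new axes [30.7  0.2 18.7] old axes [30.8  0.4 18.5]
```

```bash
python3 -m handwheel '[[8.5,0,5.2,0,-0.05,0,1],[8.8,0,4.8,0,-0.05,0,1],[0,0,0,0,0,0,1]]'
python3 -c "
from h import *
print(bot.get_state()['qpos'],bot.get_state()['wrist_force']);need((.560,.0178,.034),.03,.45)"
```

```text
clock: 24.25
position: [0.537, 0.0197, 0.0354]
ee_rot: [-3.021, -0.057, -0.768]
wrist_force: [-6.0, -4.0, -1.5]
finger_gap: 0.006
gripper_force: 3.1
[-0.25710514  0.52245212  1.96124363  0.70693674  0.23669423  0.62030046] [-5.99506408 -4.02994142 -1.49512813]
turn [-0.018 -0.048  0.004] shift new axes [20.   2.6 11.2] old axes [19.5  2.8 12.1]
```

```bash
python3 -m handwheel '[[9,1,4.4,-0.01,-0.03,0,1],[4.5,0,2.2,0,0,0,1],[0,0,0,0,0,0,1],[0,0,0,0,0,0,1]]'
python3 -c "
from h import *
print(bot.get_state()['qpos'],bot.get_state()['wrist_force']);need((.560,.0178,.034),.03,.45)"
```

```text
clock: 24.65
position: [0.551, 0.02, 0.0356]
ee_rot: [-3.039, -0.054, -0.728]
wrist_force: [-4.9, -1.4, -3.4]
finger_gap: 0.008
gripper_force: 2.3
[-0.23950268  0.53374206  1.90332032  0.48731905  0.2827541   0.8549425 ] [-4.88750804 -1.43837074 -3.38914014]
turn [-0.01  -0.02   0.003] shift new axes [7.3 2.5 5.3] old axes [7.2 2.6 5.4]
```

```bash
python3 -m handwheel '[[3.6,0.5,1.7,0,-0.01,0,1],[2.7,0,1.3,0,0,0,1],[0,0,0,0,0,0,1]]'
python3 -m handwheel '[[2.7,0,1.3,0,0,0,1],[0,0,0,0,0,0,1]]'
python3 -m handwheel '[[2.7,0,1.3,0,0,0,1],[0,0,0,0,0,0,1]]'
```

```text
clock: 24.95
position: [0.558, 0.02, 0.0356]
ee_rot: [-3.042, -0.055, -0.712]
wrist_force: [-6.0, 0.2, -2.3]
finger_gap: 0.002
gripper_force: 2.9
clock: 25.15
position: [0.5592, 0.0203, 0.0352]
ee_rot: [-3.043, -0.055, -0.707]
wrist_force: [-16.2, -2.0, 4.1]
finger_gap: 0.011
gripper_force: 8.0
clock: 25.35
position: [0.5597, 0.0205, 0.035]
ee_rot: [-3.043, -0.055, -0.7]
wrist_force: [-33.7, -8.8, 17.2]
finger_gap: 0.008
gripper_force: 16.7
```

Hit the hard stop; backing off and checking the latch.

```bash
python3 -m handwheel '[[-9,0,-4.4,0,0,0,1],[-18,0,-8.7,0,0,0,1],[-18,0,-8.7,0,0,0,1],[9,0,-18,0,0,0,1],[13,0,-27,0,-0.1,0,1],[13,0,-27,0,-0.1,0,1],[0,0,-30,0,-0.1,0,1],[0,0,-30,0,-0.1,0,1]]'
python3 - <<'E'
from h import *
v=snap("scene");cv2.imwrite("pics/s10.png",cv2.resize(v[0][130:290,80:330,::-1],None,fx=3,fy=3,interpolation=cv2.INTER_CUBIC))
v=snap("wrist","w10")
for q in blobs(v,*BLUE,100): print(q[0],q[1],ray(v,q[0],.095),ray(v,q[0],.125))
need((.49,-.1,.20),.03,0)
E
```

```text
clock: 26.15
position: [0.5032, 0.0183, 0.167]
ee_rot: [-3.12, -0.068, -0.145]
wrist_force: [0.2, 1.0, -1.0]
finger_gap: 0.003
gripper_force: 0.0
[487.69148481  40.64398802] [ 460   12   52   56 2337] [[ 0.63653585 -0.15198962]] [[ 0.62757721 -0.12975754]]
turn [-0.016 -0.102  0.015] shift new axes [-19.6 117.5 -31.1] old axes [-18.  116.7 -34.9]
```

View pics/s10.png

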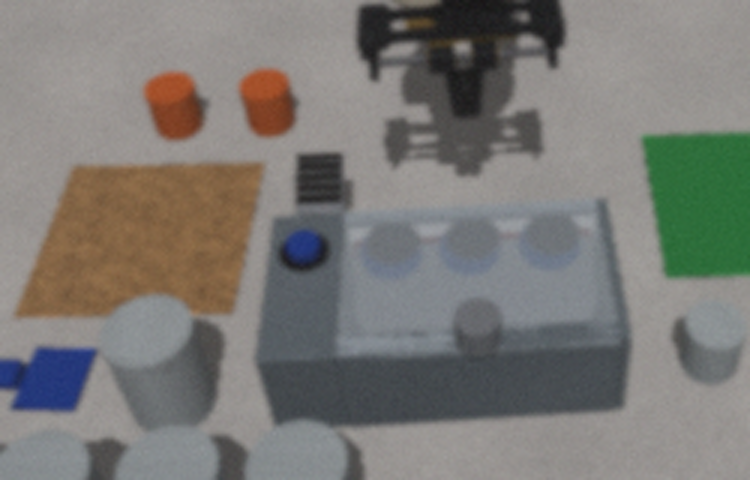

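View pics/w10.png

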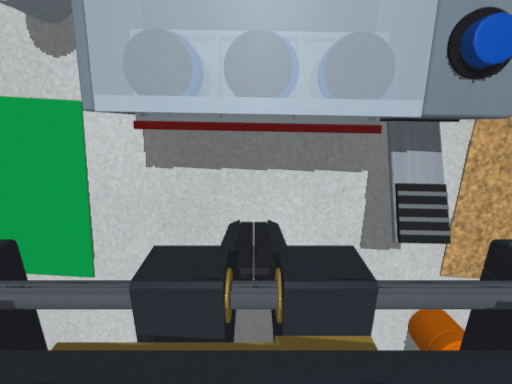

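Run:
```python
from h import *
v=snap("wrist");p=ray(v,[(423,212),(398,185),(446,185),(400,241),(449,240)],.076);print(p,'btn',ray(v,(491,40),.125))
need((p[0][0],p[0][1],.167),.03,0)
```

```text
[[ 0.49782452 -0.13709204]
 [ 0.52180907 -0.11066527]
 [ 0.52385466 -0.15323715]
 [ 0.46866553 -0.12053549]
 [ 0.47197138 -0.16564977]] btn [[ 0.62898161 -0.13025902]]
turn [-0.017 -0.101  0.015] shift new axes [-11.9 155.1  -0.7] old axes [-14.  154.8  -4.5]
```

```bash
python3 -m handwheel '[[0,0,0,-0.017,-0.1,0.015,1],[-5,40,0,0,0,0,1],[-5,40,0,0,0,0,1],[-4,40,0,0,0,0,1],[0,37,0,0,0,0,1],[0,0,30,0,0,0,1],[0,0,30,0,0,0,1],[0,0,0,0,0,0,1]]'
python3 -m handwheel '[[0,0,15,0,0,0,1],[0,0,10,0,0,0,1],[0,0,0,0,0,0,1],[0,0,0,0,0,0,1]]'
python3 -m handwheel '[[0,0,12,0,0,0,1],[0,0,12,0,0,0,1],[0,0,6,0,0,0,1],[0,0,3,0,0,0,1],[0,0,3,0,0,0,1],[0,0,0,0,0,0,1]]'
```

```text
clock: 27.1
position: [0.4919, -0.1381, 0.1006]
ee_rot: [-3.137, -0.045, 0.017]
wrist_force: [0.0, -0.6, -0.2]
finger_gap: 0.003
gripper_force: 0.0
clock: 27.5
position: [0.4944, -0.1389, 0.08]
ee_rot: [-3.141, -0.046, 0.006]
wrist_force: [-0.4, 0.8, 0.3]
finger_gap: 0.005
gripper_force: 0.3
clock: 28.1
position: [0.4931, -0.1391, 0.0442]
ee_rot: [-3.141, -0.047, 0.01]
wrist_force: [-6.2, -1.3, 8.0]
finger_gap: 0.007
gripper_force: 4.3
```

```bash
python3 -m handwheel '[[0,0,3,0,0,0,1],[0,0,3,0,0,0,1],[0,0,0,0,0,0,1],[0,0,0,0,0,0,1]]'
```

```text
clock: 28.5
position: [0.4931, -0.1391, 0.0409]
ee_rot: [3.14, 0.047, -0.008]
wrist_force: [-15.1, 2.2, 38.4]
finger_gap: -0.002
gripper_force: 18.9
```

```bash
python3 -m handwheel '[[0,0,0,0,0,0,1],[0,0,-15,0,0,0,1],[0,0,-30,0,0,0,1],[0,0,-40,0,0,0,1],[0,0,-40,0,0,0,1],[30,0,-10,0,0,0,1],[40,0,0,0,0,0,1],[35,-2,0,0,0,0,1]]'
python3 -m handwheel '[[29,-1,0,0,0,0,1],[0,0,0,0,0,0,1],[0,0,0,0,0,0,1]]'
python3 - <<'E'
from h import *
v=snap("wrist","w11");need((.628,-.132,.13),.03,0)
for n in ("scene",):
  v=snap(n)
  for q in blobs(v,*BLUE,50): print(q[0],ray(v,q[0],.125))
E
```

```text
clock: 29.3
position: [0.6009, -0.1339, 0.1734]
ee_rot: [3.141, 0.046, -0.004]
wrist_force: [-0.1, 0.1, -1.0]
finger_gap: 0.005
gripper_force: 0.0
clock: 29.6
position: [0.6281, -0.1319, 0.1717]
ee_rot: [-3.141, -0.047, 0.009]
wrist_force: [0.4, 0.5, -0.6]
finger_gap: 0.007
gripper_force: 0.0
turn [-0.001  0.005 -0.   ] shift new axes [ 0.3 -0.  41.9] old axes [ 0.5  0.  41.9]
[120.48936693  38.3750461 ] [[-0.58242607 -0.562502  ]]
[230.34266886  48.01153213] [[-0.43402232  0.00259155]]
[388.91469957 143.75160944] [[0.3625227  0.53138791]]
[180.72566372 211.79646018] [[ 0.63661085 -0.13212086]]
[ 83.51893408 255.17531557] [[ 0.76875694 -0.35546587]]
```

View pics/w11.png

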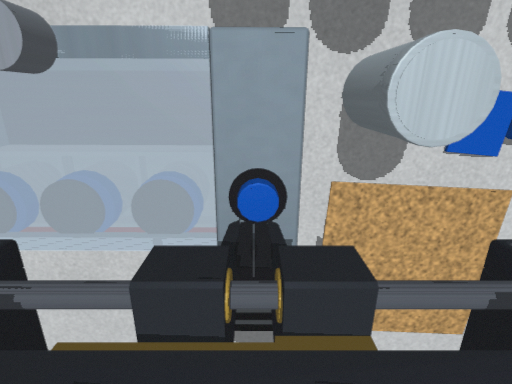

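Run:
```python
from h import *
v=snap("wrist");b=ray(v,(258,200),.125)[0];print(b,proj(v,[.628,-.132,.125]));need((*b,.125),.03,0)
```

```text
[ 0.63079999 -0.13634547] [[252.0348361  203.35898881]]
turn [-0.001  0.005 -0.001] shift new axes [ 3.1  4.2 47.2] old axes [ 3.4  4.2 47.1]
```

Within a few mm; press down with care.

```bash
python3 -m handwheel '[[3,3,20,0,0,0,1],[0,0,18,0,0,0,1],[0,0,8,0,0,0,1],[0,0,5,0,0,0,1],[0,0,4,0,0,0,1],[0,0,2,0,0,0,1],[0,0,0,0,0,0,1]]'
python3 -m handwheel '[[0,0,-20,0,0,0,1],[0,0,-30,0,0,0,1],[0,0,-30,0,0,0,1],[-40,0,0,0,0,0,1],[-45,0,0,0,0,0,1],[-45,0,0,0,0,0,1],[-40,0,0,0,0,0,1],[0,0,0,0,0,0,1]]'
python3 - <<'E'
from h import *
v=snap("wrist","w12");need((.39,.012,.2),.03,0)
for q in blobs(v,*BLUE,100): print(q[0],q[1],ray(v,q[0],.095))
E
```

```text
clock: 30.45
position: [0.6312, -0.1352, 0.1156]
ee_rot: [3.141, 0.046, -0.007]
wrist_force: [-3.2, -0.2, 4.9]
finger_gap: 0.007
gripper_force: 2.2
clock: 31.25
position: [0.4583, -0.1395, 0.196]
ee_rot: [-3.14, -0.044, 0.009]
wrist_force: [0.8, 0.4, -0.7]
finger_gap: -0.0
gripper_force: 0.0
turn [-0.     0.004 -0.002] shift new axes [ -66.1 -154.1   -3.7] old axes [ -66.4 -154.    -3.4]
[ 18.75243148 155.67506631] [   0  123   45   63 2262] [[0.47749359 0.07181867]]
[ 88.9105126 153.464234 ] [  54  123   71   63 3453] [[0.48124727 0.00825071]]
[169.21588785 154.36199377] [ 137  124   65   63 3210] [[ 0.48238928 -0.06390442]]
```

Tray popped out, tins still standing. Turn the tool back and open.

```bash
python3 -m handwheel '[[0,0,0,0,0,-0.14,-1],[0,0,0,0,0,-0.14,-1],[0,0,0,0,0,-0.14,-1],[0,0,0,0,0,-0.14,-1],[0,0,0,0,0,-0.14,-1],[0,0,0,0,0,-0.14,-1],[0,0,0,0,0,-0.14,-1],[0,0,0,0,0,-0.14,-1]]'
python3 -m handwheel '[[0,0,0,0,0,-0.14,-1],[0,0,0,0,0,-0.14,-1],[0,0,0,0,0,-0.14,-1],[45,5,0,0,0,0,-1],[45,5,0,0,0,0,-1],[45,5,0,0,0,0,-1],[15,3,0,0,0,0,-1],[0,0,0,0,0,0,-1]]'
python3 -m handwheel '[[0,0,0,0,0,0,-1],[0,0,0,0,0,0,-1]]'
python3 - <<'E'
from h import *
v=snap("wrist","w13");print(R.from_rotvec(bot.get_state()['ee_rot']).as_matrix().round(3))
for q in blobs(v,*BLUE,100): print(q[0],q[1],ray(v,q[0],.095))
need((.477,.091,.062),np.pi/2,0)
E
```

```text
clock: 32.1
position: [0.4632, -0.1403, 0.1956]
ee_rot: [-2.63, -1.715, 0.005]
wrist_force: [1.2, 0.2, 0.1]
finger_gap: 0.708
gripper_force: 0.0
clock: 32.9
position: [0.4812, 0.0119, 0.1956]
ee_rot: [-2.217, -2.222, 0.003]
wrist_force: [-0.4, -0.6, 0.7]
finger_gap: 0.999
gripper_force: 0.0
clock: 33.1
position: [0.4804, 0.009, 0.1954]
ee_rot: [-2.222, -2.216, 0.005]
wrist_force: [-1.4, -0.4, 0.2]
finger_gap: 1.003
gripper_force: 0.0
[[ 0.003  1.    -0.005]
 [ 1.    -0.003  0.   ]
 [ 0.    -0.005 -1.   ]]
[248.86567164  90.0847548 ] [ 216   55   67   71 3752] [[0.47531489 0.09082556]]
[252.78583589 176.52604699] [ 222  146   62   62 2937] [[0.47832162 0.01532439]]
[254.37635706 245.89344592] [ 226  218   57   56 2487] [[ 0.47964035 -0.05682614]]
turn [-0.005 -0.    -0.003] shift new axes [ 82.1  -3.2 133.4] old axes [ 82.   -2.8 133.5]
```

```bash
python3 -m handwheel '[[40,-2,0,0,0,0,-1],[42,-2,10,0,0,0,-1],[0,0,40,0,0,0,-1],[0,0,40,0,0,0,-1],[0,0,28,0,0,0,-1],[0,0,14,0,0,0,-1],[0,0,0,0,0,0,-1],[0,0,0,0,0,0,1]]'
python3 -m handwheel '[[0,0,0,0,0,0,1],[0,0,0,0,0,0,1],[0,0,0,0,0,0,1],[0,0,0,0,0,0,1],[0,0,0,0,0,0,1],[0,0,-30,0,0,0,1],[0,0,-40,0,0,0,1],[0,0,-40,0,0,0,1]]' 20
python3 -m handwheel '[[40,0,0,0,0,0,1],[45,0,0,0,0,0,1],[45,0,0,0,0,0,1],[45,0,0,0,0,0,1],[45,0,0,0,0,0,1],[45,0,0,0,0,0,1],[40,0,0,0,0,0,1],[0,0,0,0,0,0,1]]'
python3 -c "
from h import *
need((.477,.394,.031),np.pi/2,0)"
```

```text
clock: 33.95
position: [0.4759, 0.0914, 0.064]
ee_rot: [-2.222, -2.216, 0.005]
wrist_force: [-0.6, -0.5, 0.8]
finger_gap: 0.935
gripper_force: 0.0
clock: 34.75
position: [0.4754, 0.092, 0.1746]
ee_rot: [-2.219, -2.216, 0.007]
wrist_force: [1.3, 0.5, -1.6]
finger_gap: 0.657
gripper_force: 20.0
clock: 35.55
position: [0.4752, 0.4008, 0.1727]
ee_rot: [-2.215, -2.221, 0.005]
wrist_force: [0.0, -0.5, -1.3]
finger_gap: 0.655
gripper_force: 20.0
turn [-0.006 -0.001  0.003] shift new axes [ -6.8   1.8 141.7] old axes [ -7.    2.6 141.7]
```

```bash
python3 -m handwheel '[[-4,1,30,0,0,0,1],[0,0,40,0,0,0,1],[0,0,35,0,0,0,1],[0,0,22,0,0,0,1],[0,0,10,0,0,0,1],[0,0,0,0,0,0,1],[0,0,2,0,0,0,1],[0,0,0,0,0,0,1]]'
python3 -m handwheel '[[0,0,1.5,0,0,0,1],[0,0,0,0,0,0,1]]'
```

```text
clock: 36.35
position: [0.4771, 0.3932, 0.0358]
ee_rot: [-2.221, -2.217, 0.002]
wrist_force: [-0.1, -0.1, -0.5]
finger_gap: 0.652
gripper_force: 20.0
clock: 36.55
position: [0.4767, 0.3931, 0.0337]
ee_rot: [-2.22, -2.217, 0.004]
wrist_force: [-0.8, 0.6, -1.1]
finger_gap: 0.65
gripper_force: 20.0
```

```bash
python3 -m handwheel '[[0,0,2,0,0,0,1],[0,0,0,0,0,0,0],[0,0,0,0,0,0,-1],[0,0,0,0,0,0,-1],[0,0,0,0,0,0,-1],[0,0,-40,0,0,0,-1],[0,0,-45,0,0,0,-1],[0,0,-45,0,0,0,-1]]'
python3 -m handwheel '[[-45,0,-20,0,0,0,-1],[-45,0,-10,0,0,0,-1],[-45,0,0,0,0,0,-1],[-45,0,0,0,0,0,-1],[-45,0,0,0,0,0,-1],[-45,0,0,0,0,0,-1],[-45,0,0,0,0,0,-1],[-45,0,0,0,0,0,-1]]'
python3 -m handwheel '[[-30,0,0,0,0,0,-1],[0,0,0,0,0,0,-1],[0,0,0,0,0,0,-1]]'
python3 - <<'E'
from h import *
v=snap("wrist","w14")
for q in blobs(v,*BLUE,100): print(q[0],q[1],ray(v,q[0],.095))
need((.478,.0155,.0625),np.pi/2,0)
v=snap("scene","s14")
for q in blobs(v,*BLUE,60): print(q[0],q[1],ray(v,q[0],.063))
E
```

```text
clock: 37.35
position: [0.4771, 0.3928, 0.1624]
ee_rot: [-2.22, -2.217, 0.007]
wrist_force: [0.2, -0.3, 0.2]
finger_gap: 1.0
gripper_force: 0.0
clock: 38.15
position: [0.4766, 0.0312, 0.191]
ee_rot: [-2.22, -2.217, 0.005]
wrist_force: [0.3, 0.6, 0.2]
finger_gap: 1.001
gripper_force: 0.0
clock: 38.45
position: [0.4768, 0.0028, 0.1909]
ee_rot: [-2.221, -2.215, 0.005]
wrist_force: [0.2, 0.1, 0.5]
finger_gap: 1.003
gripper_force: 0.0
[256.67045086 171.38858255] [ 226  140   63   64 3083] [[0.47824515 0.01526505]]
[257.93443887 242.77786348] [ 229  215   58   57 2593] [[ 0.47948475 -0.05689151]]
turn [-0.005 -0.001 -0.001] shift new axes [ 12.1   1.2 128.4] old axes [ 11.9   1.9 128.4]
[136.86425125  39.84239902] [   52     0   168    86 10571] [[-0.71883266 -0.51879711]]
[388.99892876 143.65934655] [ 361  118   57   51 1867] [[0.28185689 0.5746533 ]]
[234.22631579 181.5       ] [226 175  18  14 190] [[0.4562113  0.01271379]]
[210.735 182.39 ] [203 176  17  14 200] [[ 0.4568648  -0.06290677]]
[351.89010989 183.90659341] [344 177  17  14 182] [[0.48508946 0.38887996]]
[180.62037037 211.90740741] [175 207  12  11 108] [[ 0.58062507 -0.14703063]]
[ 83.43137255 255.15826331] [ 48 247  63  19 714] [[ 0.72371346 -0.38968793]]
```

```bash
python3 -m handwheel '[[12,2,10,0,0,0,-1],[0,0,40,0,0,0,-1],[0,0,40,0,0,0,-1],[0,0,26,0,0,0,-1],[0,0,11,0,0,0,-1],[0,0,0,0,0,0,-1],[0,0,0,0,0,0,1],[0,0,0,0,0,0,1]]'
python3 -m handwheel '[[0,0,0,0,0,0,1],[0,0,0,0,0,0,1],[0,0,0,0,0,0,1],[0,0,0,0,0,0,1],[0,0,-30,0,0,0,1],[0,0,-40,0,0,0,1],[0,0,-40,0,0,0,1],[10,0,-25,0,0,0,1]]' 20
python3 -m handwheel '[[40,0,0,0,0,0,1],[45,0,0,0,0,0,1],[45,0,0,0,0,0,1],[45,0,0,0,0,0,1],[45,0,0,0,0,0,1],[45,0,0,0,0,0,1],[35,0,0,0,0,0,1],[0,0,0,0,0,0,1]]'
python3 -m handwheel '[[0,0,0,0,0,0,1],[0,0,0,0,0,0,1]]'
python3 -c "
from h import *
v=snap('wrist','w15')
for q in blobs(v,*BLUE,100): print(q[0],q[1],ray(v,q[0],.063))
need((.477,.326,.031),np.pi/2,0)"
```

```text
clock: 39.35
position: [0.4789, 0.0151, 0.0651]
ee_rot: [-2.221, -2.219, 0.003]
wrist_force: [-1.1, -0.2, 0.2]
finger_gap: 0.841
gripper_force: 0.0
clock: 40.15
position: [0.4793, 0.0244, 0.2016]
ee_rot: [-2.223, -2.217, 0.003]
wrist_force: [0.2, 0.9, -0.9]
finger_gap: 0.651
gripper_force: 20.0
clock: 40.95
position: [0.4785, 0.3283, 0.1984]
ee_rot: [-2.215, -2.221, 0.006]
wrist_force: [0.3, -1.0, -0.7]
finger_gap: 0.654
gripper_force: 20.0
clock: 41.15
position: [0.4794, 0.324, 0.199]
ee_rot: [-2.221, -2.216, 0.006]
wrist_force: [0.5, -0.9, -1.4]
finger_gap: 0.65
gripper_force: 20.0
[251.11824707 105.65205893] [ 223   77   57   59 2647] [[0.47556789 0.39200612]]
[253.13841328 246.0278395 ] [ 194  202  119   79 7651] [[0.47704185 0.23727346]]
[252.91208791 310.65384615] [230 309  47   6 182] [[0.47646882 0.14657176]]
turn [-0.006 -0.    -0.003] shift new axes [  2.1  -2.5 168.1] old axes [  2.1  -1.6 168.1]
```

```bash
python3 -m handwheel '[[2,-2,30,0,0,0,1],[0,0,40,0,0,0,1],[0,0,40,0,0,0,1],[0,0,30,0,0,0,1],[0,0,16,0,0,0,1],[0,0,7,0,0,0,1],[0,0,0,0,0,0,1],[0,0,0,0,0,0,1]]'
python3 -m handwheel '[[0,0,2,0,0,0,1],[0,0,0,0,0,0,1]]'
```

```text
clock: 42.0
position: [0.4772, 0.3268, 0.0372]
ee_rot: [-2.221, -2.217, 0.003]
wrist_force: [0.5, 0.4, -1.5]
finger_gap: 0.648
gripper_force: 20.0
clock: 42.2
position: [0.4768, 0.327, 0.0347]
ee_rot: [-2.221, -2.217, 0.004]
wrist_force: [-0.1, -0.0, -0.4]
finger_gap: 0.65
gripper_force: 20.0
```

Release, back for the last one at about (.479,-.058).

```bash
python3 -m handwheel '[[0,0,2,0,0,0,1],[0,0,0,0,0,0,0],[0,0,0,0,0,0,-1],[0,0,0,0,0,0,-1],[0,0,0,0,0,0,-1],[0,0,-40,0,0,0,-1],[0,0,-45,0,0,0,-1],[0,0,-45,0,0,0,-1]]'
python3 -m handwheel '[[-45,0,-20,0,0,0,-1],[-45,0,-10,0,0,0,-1],[-45,0,0,0,0,0,-1],[-45,0,0,0,0,0,-1],[-45,0,0,0,0,0,-1],[-45,0,0,0,0,0,-1],[-45,0,0,0,0,0,-1],[-45,0,0,0,0,0,-1]]'
python3 -m handwheel '[[-35,0,0,0,0,0,-1],[0,0,0,0,0,0,-1],[0,0,0,0,0,0,-1]]'
python3 - <<'E'
from h import *
v=snap("wrist","w16")
for q in blobs(v,*BLUE,100): print(q[0],q[1],ray(v,q[0],.095))
need((.480,-.0575,.0625),np.pi/2,0)
v=snap("scene","s16")
for q in blobs(v,*BLUE,60)[2:]: print(q[0],q[1],ray(v,q[0],.063))
E
```

```text
clock: 43.0
position: [0.4769, 0.3268, 0.1634]
ee_rot: [-2.22, -2.217, 0.007]
wrist_force: [0.4, -0.1, -0.8]
finger_gap: 0.999
gripper_force: 0.0
clock: 43.8
position: [0.4765, -0.0348, 0.192]
ee_rot: [-2.22, -2.217, 0.005]
wrist_force: [0.6, 1.0, -0.4]
finger_gap: 0.999
gripper_force: 0.0
clock: 44.1
position: [0.4766, -0.0684, 0.1918]
ee_rot: [-2.222, -2.215, 0.005]
wrist_force: [-0.6, -0.0, 0.7]
finger_gap: 0.999
gripper_force: 0.0
[258.50098814 174.72826087] [ 228  144   62   62 3036] [[ 0.47970593 -0.05921891]]
[409.16143498 259.50224215] [403 245  16  30 223] [[ 0.6302131  -0.14742843]]
turn [-0.006 -0.001 -0.002] shift new axes [ 10.1   3.4 129.3] old axes [  9.9   4.1 129.3]
[210.51871658 182.62032086] [202 176  18  14 187] [[ 0.45791595 -0.06355921]]
[331.65445026 184.60209424] [323 178  18  14 191] [[0.48526446 0.32360025]]
[351.93406593 183.93406593] [344 178  17  13 182] [[0.48522229 0.3889892 ]]
[180.65714286 211.85714286] [175 207  12  11 105] [[ 0.58042905 -0.14694175]]
[ 83.56363636 255.17342657] [ 48 246  63  20 715] [[ 0.72377861 -0.38932188]]
```

```bash
python3 -m handwheel '[[9,3,10,0,0,0,-1],[0,0,40,0,0,0,-1],[0,0,40,0,0,0,-1],[0,0,26,0,0,0,-1],[0,0,11,0,0,0,-1],[0,0,0,0,0,0,-1],[0,0,0,0,0,0,1],[0,0,0,0,0,0,1]]'
python3 -m handwheel '[[0,0,0,0,0,0,1],[0,0,0,0,0,0,1],[0,0,0,0,0,0,1],[0,0,0,0,0,0,1],[0,0,-30,0,0,0,1],[0,0,-40,0,0,0,1],[0,0,-40,0,0,0,1],[20,0,-25,0,0,0,1]]' 20
python3 -m handwheel '[[40,0,0,0,0,0,1],[45,0,0,0,0,0,1],[45,0,0,0,0,0,1],[45,0,0,0,0,0,1],[45,0,0,0,0,0,1],[45,0,0,0,0,0,1],[35,0,0,0,0,0,1],[0,0,0,0,0,0,1]]'
python3 -m handwheel '[[0,0,0,0,0,0,1],[0,0,0,0,0,0,1]]'
python3 -c "
from h import *
v=snap('wrist','w17')
for q in blobs(v,*BLUE,100): print(q[0],q[1],ray(v,q[0],.063))
need((.478,.259,.034),np.pi/2,0)"
```

```text
clock: 45.0
position: [0.4798, -0.059, 0.0661]
ee_rot: [-2.221, -2.219, 0.003]
wrist_force: [0.3, 0.9, 0.7]
finger_gap: 0.844
gripper_force: 0.0
clock: 45.8
position: [0.4803, -0.0403, 0.2024]
ee_rot: [-2.225, -2.216, 0.004]
wrist_force: [0.8, 0.1, -0.8]
finger_gap: 0.655
gripper_force: 20.0
clock: 46.6
position: [0.4794, 0.2642, 0.1995]
ee_rot: [-2.215, -2.221, 0.006]
wrist_force: [0.1, -0.7, -1.6]
finger_gap: 0.653
gripper_force: 20.0
clock: 46.8
position: [0.4802, 0.26, 0.1998]
ee_rot: [-2.221, -2.216, 0.007]
wrist_force: [-0.7, 0.5, -1.3]
finger_gap: 0.65
gripper_force: 20.0
[250.02631579  33.86423445] [ 220    0   61   70 3344] [[0.47571386 0.39099125]]
[250.35585413 108.08637236] [ 222   79   57   59 2605] [[0.47560778 0.32570976]]
[253.1339498  246.08494055] [ 195  202  117   79 7570] [[0.47784475 0.1727165 ]]
[253.59459459 310.42567568] [233 309  44   5 148] [[0.47812877 0.08215393]]
turn [-0.006 -0.    -0.003] shift new axes [ -0.9  -2.4 166. ] old axes [ -0.9  -1.4 166. ]
```

```bash
python3 -m handwheel '[[1,-2,30,0,0,0,1],[0,0,40,0,0,0,1],[0,0,40,0,0,0,1],[0,0,30,0,0,0,1],[0,0,16,0,0,0,1],[0,0,7,0,0,0,1],[0,0,0,0,0,0,1],[0,0,2,0,0,0,1]]'
python3 -m handwheel '[[0,0,1,0,0,0,1],[0,0,0,0,0,0,1],[0,0,0,0,0,0,0],[0,0,0,0,0,0,-1],[0,0,0,0,0,0,-1],[0,0,0,0,0,0,-1]]'
python3 -m handwheel '[[0,0,-40,0,0,0,-1],[0,0,-45,0,0,0,-1],[0,0,-45,0,0,0,-1],[-45,-20,-30,0,0,0,-1],[-45,-20,0,0,0,0,1],[-45,-20,0,0,0,0,1],[-45,-20,0,0,0,0,1],[-45,0,0,0,0,0,1]]'
python3 - <<'E'
from h import *
need((.40,.013,.2),np.pi/2,0)
v=snap("scene","s18")
for q in blobs(v,*BLUE,60)[1:]: print(q[0],q[1],ray(v,q[0],.063))
E
```

```text
clock: 47.65
position: [0.4782, 0.2618, 0.0362]
ee_rot: [-2.222, -2.217, 0.002]
wrist_force: [0.1, 0.5, -1.7]
finger_gap: 0.654
gripper_force: 20.0
clock: 48.25
position: [0.4775, 0.2621, 0.0342]
ee_rot: [-2.22, -2.217, 0.005]
wrist_force: [-0.1, 0.6, -0.8]
finger_gap: 0.898
gripper_force: 0.0
clock: 49.05
position: [0.3982, 0.0421, 0.1906]
ee_rot: [-2.219, -2.218, 0.005]
wrist_force: [0.6, 0.1, 0.5]
finger_gap: 0.66
gripper_force: 0.0
turn [-0.006 -0.001 -0.   ] shift new axes [-29.1   1.8  -9.4] old axes [-29.1   1.7  -9.4]
[388.89476496 143.62873932] [ 361  118   57   51 1872] [[0.28165906 0.57433495]]
[351.84946237 183.90860215] [344 177  17  14 186] [[0.48509262 0.38874791]]
[311.52659574 185.48404255] [303 179  18  14 188] [[0.48630821 0.25875391]]
[331.68947368 184.57894737] [323 178  18  14 190] [[0.48516348 0.32373366]]
[180.52884615 211.91346154] [175 207  12  11 104] [[ 0.58063673 -0.14729949]]
[ 83.4972067  255.17877095] [ 48 247  63  19 716] [[ 0.72378785 -0.38949346]]
```

All three are on the green pad. Now the empty tray.

```bash
python3 -m handwheel '[[-28,2,-10,0,0,0.14,1],[0,0,0,0,0,0.14,1],[0,0,0,0,0,0.14,1],[0,0,0,0,0,0.14,1],[0,0,0,0,0,0.14,1],[0,0,0,0,0,0.14,1],[0,0,0,0,0,0.14,1],[0,0,0,0,0,0.14,1]]'
python3 -m handwheel '[[0,0,0,0,0,0.14,1],[0,0,0,0,0,0.14,1],[0,0,0,0,0,0.14,1],[0,0,0,0,0.1,0,1],[0,0,0,0,0.1,0,1],[0,0,0,0,0.1,0,1],[0,0,0,0,0,0,1],[0,0,0,0,0,0,1]]'
python3 -c "
from h import *
print(bot.get_state()['qpos']);need((.403,.013,.034),.03,.3)"
```

```text
clock: 49.9
position: [0.4026, 0.0151, 0.2004]
ee_rot: [-3.063, -0.691, 0.008]
wrist_force: [-0.3, 0.1, 0.4]
finger_gap: 0.007
gripper_force: 0.0
clock: 50.7
position: [0.4027, 0.0148, 0.2007]
ee_rot: [-3.103, -0.045, -0.458]
wrist_force: [0.1, -1.1, 0.6]
finger_gap: 0.005
gripper_force: 0.0
[-0.32515901  0.04129568  1.91260067  0.12736396  0.91573104  1.1530687 ]
turn [-0.     0.007 -0.001] shift new axes [-49.    1.8 159.3] old axes [-47.9   1.9 159.7]
```

```bash
python3 -m handwheel '[[-7,1,22,0,0,0,1],[-7,1,23,0,0,0,1],[-7,0,23,0,0,0,1],[-7,0,23,0,0,0,1],[-7,0,23,0,0,0,1],[-7,0,23,0,0,0,1],[-6,0,22,0,0,0,1],[0,0,0,0,0,0,1]]'
python3 -c "
from h import *
print(bot.get_state()['qpos']);need((.443,.0142,.034),.03,.3)"
```

```text
clock: 51.5
position: [0.403, 0.0134, 0.0321]
ee_rot: [-3.101, -0.046, -0.452]
wrist_force: [-0.1, -0.5, -0.4]
finger_gap: 0.002
gripper_force: 0.0
[-0.33018238  0.40486561  2.17758435  0.35042725  0.30598866  0.8899705 ]
turn [-0.003  0.011 -0.001] shift new axes [38.8  0.4 10. ] old axes [38.9  0.4  9.6]
```

```bash
python3 -m handwheel '[[9.7,0,2.5,0,0,0,1],[9.6,0,2.8,0,0,0,1],[9.6,0,2.8,0,0,0,1],[9.6,0,2.8,0,0,0,1],[9.6,0,3,0,0,0,1],[9.6,0,3,0,0.02,0,1],[9.5,0,3.1,0,0.02,0,1],[9.4,0,3.3,0,0.02,0,1]]'
python3 -c "
from h import *
print(bot.get_state()['qpos']);need((.543,.0172,.035),.03,.42)"
```

```text
clock: 52.3
position: [0.4825, 0.0158, 0.035]
ee_rot: [-3.086, -0.046, -0.548]
wrist_force: [-8.0, -6.0, -2.5]
finger_gap: 0.008
gripper_force: 3.7
[-0.26873293  0.46919294  2.00593771  0.3100353   0.34496414  0.99680307]
turn [-0.002  0.068 -0.   ] shift new axes [55.3  0.4 24.7] old axes [56.9  0.4 20.8]
```

```bash
python3 -m handwheel '[[9.4,0,3.5,0,0.015,0,1],[9.3,0,3.6,0,0.015,0,1],[9.3,0,3.7,0,0.015,0,1],[9.3,0,3.8,0,0.015,0,1],[9.2,0,3.9,0,0,0,1],[9.2,0,3.9,0,0,0,1],[4.6,0,2,0,0,0,1],[0,0,0,0,0,0,1]]'
python3 -m handwheel '[[4.6,0,2,0,0,0,1],[2.7,0,1.2,0,0,0,1],[0,0,0,0,0,0,1]]'
python3 -c "
from h import *
need((.5595,.0177,.035),.03,.42)"
```

```text
clock: 53.1
position: [0.5469, 0.0178, 0.0349]
ee_rot: [-3.068, -0.046, -0.636]
wrist_force: [-5.2, -2.3, -2.5]
finger_gap: 0.006
gripper_force: 2.9
clock: 53.4
position: [0.5549, 0.0181, 0.035]
ee_rot: [-3.068, -0.046, -0.637]
wrist_force: [-6.0, -3.2, -4.8]
finger_gap: 0.006
gripper_force: 2.8
turn [-0.002  0.01  -0.   ] shift new axes [4.1 0.5 1.9] old axes [4.2 0.5 1.9]
```

```bash
python3 -m handwheel '[[3.7,0,1.6,0,0,0,1],[1.8,0,0.8,0,0,0,1],[0,0,0,0,0,0,1],[0,0,0,0,0,0,1]]'
```

```text
clock: 53.8
position: [0.559, 0.0183, 0.0346]
ee_rot: [-3.068, -0.046, -0.631]
wrist_force: [-15.0, -6.5, 2.0]
finger_gap: 0.009
gripper_force: 7.8
```

```bash
python3 -m handwheel '[[1.8,0,0.8,0,0,0,1],[0,0,0,0,0,0,1],[-9,0,-4,0,0,0,1],[-18,0,-8,0,0,0,1],[-18,0,-8,0,0,0,1],[9,0,-18,0,0,0,1],[13,0,-27,0,-0.1,0,1],[13,0,-27,0,-0.1,0,1]]'
python3 -m handwheel '[[0,0,-40,0,-0.1,0,1],[0,0,-40,0,-0.1,0,1],[-40,0,0,0,0,0,1],[-40,0,0,0,0,0,1],[0,0,0,0,0,0,1],[0,0,0,0,0,0,1]]'
python3 - <<'E'
from h import *
v=snap("scene");cv2.imwrite("pics/s19.png",cv2.resize(v[0][130:290,80:450,::-1],None,fx=2.1,fy=2.1,interpolation=cv2.INTER_CUBIC))
E
```

```text
clock: 54.6
position: [0.52, 0.0164, 0.1139]
ee_rot: [-3.119, -0.045, -0.347]
wrist_force: [-0.0, 0.0, -1.0]
finger_gap: 0.004
gripper_force: 0.0
clock: 55.2
position: [0.4275, 0.0136, 0.1848]
ee_rot: [-3.138, -0.048, -0.059]
wrist_force: [1.0, -0.1, 0.1]
finger_gap: 0.005
gripper_force: 0.0
```

View pics/s19.png

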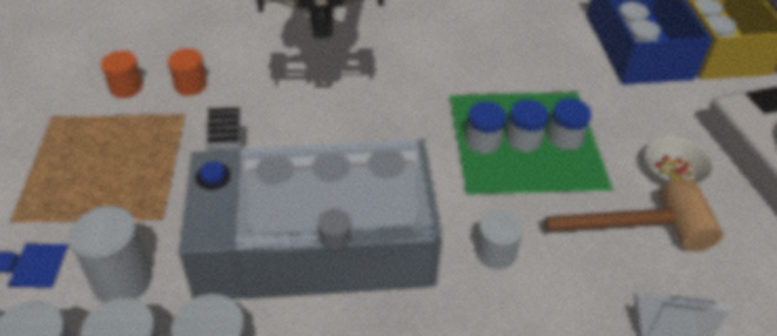

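The tray is home with the tins upright on the green pad at (487,128), (528,125) and (570,122). Bystanders are unmoved.

```bash
python3 -c "
from station import bot
print(bot.finish_job())"
```

```text
the job is handed in; nothing more can be done
None
```

I pressed all three blue-lidded tins and stood them upright on the green pad, then pushed the empty tray home and handed the job in at about 55 s; in the last picture the tray was home and nothing else had moved, but the judge gave no verdict.

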